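# Push the chain box into the corner stop

## Task

The orange saw chain box has to be squared up for labelling: push it along the bench with the fingers into the metal corner stop, until one side lies flush along the long back rail and the next side is flush against the short end rail. Only push it: it stays flat on the bench and is never lifted, and the grease tub, spark plug box and tape roll nearby are left where they are. Leave the box lying there and move clear.

Things in the scene. Friction and masses are not known exactly. Their poses are not given: they have to be found in the camera images.
- orange_box: flat orange saw chain box, a closed cuboid 100 (its x) x 110 (its y) x 35 mm high, about 0.3 kg, loose on the bench, too wide to grip; origin at the centre of its underside. It starts in front and to the left of the corner stop, with its x axis within 0.5 rad of the stop's x axis.
- corner_stop: L-shaped stop of bright metal angle, fixed to the bench, yawed a little. Origin: inner corner, at bench level. x points across the long back rail, away from the robot; y along it to the left. Back rail's face: plane x = 0, y = 0 to 300 mm; end rail's face: plane y = 0, x = 0 to -106 mm. Rails 26 mm high, 4 thick, with 3 mm high flanges 24 mm outward. With the box home its centre is at x = -50, y = 55 mm.
- grease_tub: red tub with a lid, 69 mm in diameter, 52 mm high, loose, to the right of the stop; origin at the centre of its underside. Leave alone.
- plug_box: upright green spark plug box 31 x 30 x 81 mm high, loose, behind the back rail; origin at the centre of its underside. Leave alone.
- tape_roll: black roll of tape lying flat, 69 mm in diameter, 19 mm high, loose, on the left of the bench; origin at the centre of its underside. Leave alone.
Things that resemble listed ones, but are neither listed nor needed, are in the scene too. Of the things that look like the orange_box, the larger one is meant.

How it is judged (in metres and radians):
At the end, for the whole second after the job is handed in: The orange box lies flat and at rest in the corner: within 4 mm of touching both the back rail and the end rail, and square to them within 0.05 rad (((angle between the x axis of orange_box and the x axis of corner_stop, either way round below 0.05 rad and x of orange_box in the frame of corner_stop between -0.054 and -0.046 m and y of orange_box in the frame of corner_stop between 0.051 and 0.059 m) or (angle between the y axis of orange_box and the x axis of corner_stop, either way round below 0.05 rad and x of orange_box in the frame of corner_stop between -0.059 and -0.051 m and y of orange_box in the frame of corner_stop between 0.046 and 0.054 m)) and height (world z) of orange_box below 0.004 m and angle between orange_box's own z axis and vertical below 0.03 rad and linear speed of orange_box below 0.01 m/s).
It fails at once if the orange box is lifted off the bench (8 mm) or tipped (0.15 rad) (height (world z) of orange_box above 0.008 m or angle between orange_box's own z axis and vertical above 0.15 rad).
It fails at once if a bystander is shifted by more than 15 mm: red grease tub, green spark plug box, black tape roll (distance of any of grease_tub, plug_box, tape_roll from where it was at the start of the episode above 0.015 m).
It also fails if it takes over 48 s, if anything falls off the work surface, if the arm or the gripper's body presses on something with over 40 N, if the wrist force passes 120 N, or if a joint passes its speed limit or range.

## Robot

A 6-joint arm with a two-finger parallel gripper is mounted at the origin on a cart in front of the work surface, level with it; the furniture and walls round the work are solid. World frame = base frame: x ahead of the robot, y to its left, z up, the work surface at z = 0. Lengths are in mm, angles in rad, forces in N, time in s.
With the tool pointing down it reaches from about 275 to 750 mm from the base axis. Payload 10.2 kg.
Tool frame: the origin (TCP) lies at the centre of the arm's flange, where the gripper is bolted on; the fingertips stand 166 mm ahead of it and the grasp point (between the pads) lies 147 mm ahead of it (robot.grip_point_offset is the distance from the TCP to the grasp point, in mm); z points along the fingers, y is the line along which they close (so a half turn about z gives the same grasp; the last joint's range is limited). The gripper opens to 88 mm and grips with 3 to 60 N. Pads are 18 mm wide; open, the fingers measure 123 mm over their backs; the gripper's body (75 mm by 187 mm) begins 45 mm behind the grasp point.
Start: joints at [0.948, 0.313, 1.498, -0, 1.331, -0.223], TCP at [204.362, 483.6, 404.72] pointing down, gripper open.
Joint ranges: [-2.94, 2.94], [-0.97, 2.17], [0.19, 2.56], [-1.23, 4.37], [0.02, 3.11], [-2.88, 2.88]. Speed limits (rad/s): [2.39, 2.39, 3.01, 3.14, 3.14, 3.14].

## Interface

Orientations are given as a 3x3 rotation matrix whose columns are the frame's x, y, z axes.
In Python, from bench import robot, imaging, order, finder gives the robot as it stands. The module is installed in compiled form; this text tells all that it offers.
- The arm moves only by the tool drive_tool, never from a script. Its argument "rows" is a list of rows, each an object of numbers: "tx", "ty", "tz": the shift along the tool's x, y, z in m; "spin": the turn about the tool's z in rad; "gripper": the opening, from 0 (shut) to 1 (fully open). A call has 1 to 10 rows; each row shifts and turns the commanded pose from where the row before left it, along the tool's axes as they then stand; what a row does not reach is not made up. A row lasts 1/8 s, in which the tool goes at most 62.5 mm and 10.7 degrees, less where a joint would pass 70% of its speed; a pose out of reach is approached as far as the arm can. A call with a gripper value outside its range is refused whole. The fingers move at their own pace and stop on an object; "force" is the grip in N (left out, the last holds). Time passes only in rows, so rows that do not move let the fingers close. It gives the time, the measured TCP pose, the force, the opening and the grip force at its end, in the units of the state.
- robot.observe(): the state, without advancing time (a new reading comes with each control period).
- imaging.grab_frame(name): name is "side" or "top" or "wrist"; returns the picture (400x640x3 uint8, blue, green, red); there is no depth.
- imaging.get_calibration(name): a dict with "K" (3x3 intrinsics, pixels), "dist_coeffs" ([k1, k2, p1, p2, k3] as OpenCV has them; the pictures are not rectified), "xyz" and "orientation" of the camera in the world. Camera axes: x right, y up, looking along -z (the intrinsics and any distortion apply to the point x, -y, -z); pixel columns grow to the right and rows downward; lengths in mm; the calibration is good to about 2 mm. A picture is of the moment at which its call begins: read the wrist's pose just before it. get_calibration takes no time and is no camera call; for the wrist camera it gives the pose at the moment of the call.
- order.sign_off(): hands the job in; it is judged then, once.
Trained networks look in the newest picture that a camera, given by its name, has taken for a name from the list of things; names that differ only in an ending like _2 or _b are one class to them, and where a whole thing is asked for, a point or a joint stands for the part that bears it (a point fixed in the world has none). Each returns a list of dicts, best first, with "p" (0 to 1); they miss things now and then, are a little off and sometimes report something else, mostly with a low value. They report only what shows in the picture. A call takes as long as a camera call. They do not tell look-alikes from the thing itself.
- finder.boxes_of(label, camera): "location" ([row, column] in pixels, amid what is visible of it).
The state is a dict: "clock": time; "qpos": joint angles; "joint_velocities": joint speeds; "joint_torque": joint torques, N m; "tool_pos": TCP position; "tool_rot": TCP orientation; "ft_force": force on the tool from outside, world axes, zero at the start; "wrist_torque": the same for the moment, N m; "opening": finger opening in mm; "gripper_force": force on a finger pad.
Only numpy, scipy, OpenCV 4.12 (cv2) and the standard library are available. Lean on these libraries where they do the work, as an engineer would, in place of code of your own. Each camera call takes 0.05 s, during which the arm holds its last target. There are 200 camera calls.

## Working session

There is one attempt and no reset: what is moved stays moved. The work goes in short steps, Python scripts to look and compute and a tool call to move; the robot and the scene stay as the last step left them, time stands still between calls to the robot, and variables do not carry over. Pictures are saved under pics/ and viewed, at most 10 in all, crops included, and the job is handed in when it is done.

Besides the shell and the picture viewer there is one more tool, called after "Request:" as a command line: name --argument value ..., lists and objects as JSON in quotes. drive_tool: Moves the arm, as the interface text tells. Its arguments: {"type":"object","properties":{"rows":{"type":"array","items":{"type":"object","properties":{"tx":{"type":"number"},"ty":{"type":"number"},"tz":{"type":"number"},"spin":{"type":"number"},"gripper":{"type":"number"}}}},"force":{"type":"number"}},"required":["rows"]}

```bash
mkdir -p pics
cat > h.py <<'E'
import numpy as np, cv2
from bench import robot, imaging, order, finder
def ray(cal,uv):
    K=np.array(cal["K"],float);d=np.array(cal["dist_coeffs"],float)
    p=cv2.undistortPoints(np.array(uv,float).reshape(-1,1,2),K,d).reshape(-1,2)
    R=np.array(cal["orientation"]);D=np.c_[p[:,0],-p[:,1],-np.ones(len(p))]@R.T
    return np.array(cal["xyz"],float),D
def onz(cal,uv,z):
    o,D=ray(cal,uv); z=np.broadcast_to(z,len(D)); return o+D*((z-o[2])/D[:,2])[:,None]
def proj(cal,P):
    R=np.array(cal["orientation"]);c=(np.array(P,float)-np.array(cal["xyz"]))@R
    c=c*[1,-1,-1]
    return cv2.projectPoints(c.reshape(-1,1,3),np.zeros(3),np.zeros(3),np.array(cal["K"],float),np.array(cal["dist_coeffs"],float))[0].reshape(-1,2)
E
python3 - <<'E'
from h import *
s=robot.observe();print(s["clock"],s["tool_pos"],s["tool_rot"])
for c in ("top","side"):
    im=imaging.grab_frame(c);cv2.imwrite(f"pics/{c}0.png",im);cal=imaging.get_calibration(c)
    print(c,np.round(cal["xyz"]),cal["K"],cal["dist_coeffs"])
    for n,z in (("orange_box",35),("corner_stop",20),("grease_tub",52),("plug_box",81),("tape_roll",19)):
        for r in finder.boxes_of(n,c)[:4]:
            l=r["location"];print(n,round(r["p"],2),np.round(l),np.round(onz(cal,[[l[1],l[0]]],z)[0]))
E
```

```text
0.0 [204.35618235 483.55651221 404.15553783] [[-9.21130416e-01  3.89253376e-01 -7.52525285e-04]
 [ 3.89254001e-01  9.21129853e-01 -1.05647768e-03]
 [ 2.81936001e-04 -1.26607720e-03 -9.99999159e-01]]
top [ 477.  235. 1102.] [[373.6031258    0.         321.63806587]
 [  0.         373.6031258  193.08757826]
 [  0.           0.           1.        ]] [0.01459693 0.         0.         0.         0.        ]
orange_box 0.84 [242. 281.] [401. 359.  35.]
orange_box 0.71 [180. 221.] [572. 535.  35.]
corner_stop 0.98 [182. 342.] [576. 189.  20.]
grease_tub 0.71 [195. 423.] [540. -38.  52.]
plug_box 0.5 [140. 314.] [685. 271.  81.]
tape_roll 0.64 [234. 238.] [418. 484.  19.]
tape_roll 0.28 [242. 286.] [398. 347.  19.]
side [921. 626. 860.] [[366.47325086   0.         320.03151731]
 [  0.         366.47325086 193.77907213]
 [  0.           0.           1.        ]] [-0.01991297  0.          0.          0.          0.        ]
orange_box 0.68 [144. 250.] [542. -37.  35.]
orange_box 0.65 [196. 382.] [418. 366.  35.]
orange_box 0.36 [230. 284.] [670. 249.  35.]
corner_stop 0.94 [210. 302.] [592. 232.  20.]
grease_tub 0.61 [146. 249.] [553. -21.  52.]
grease_tub 0.21 [227. 429.] [422. 515.  52.]
tape_roll 0.75 [235. 420.] [438. 506.  19.]
tape_roll 0.16 [210. 302.] [589. 233.  19.]
```

```bash
python3 -c "
import cv2
a=cv2.imread('pics/top0.png')[100:300,180:460];cv2.imwrite('pics/top0c.png',cv2.resize(a,(784,560),interpolation=2))"
```

```text
(no output)
```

View pics/top0c.png

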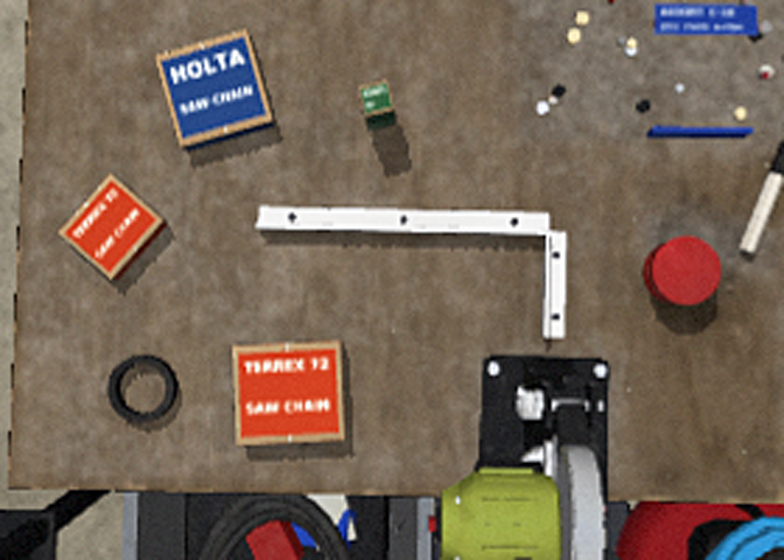

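View pics/side0.png

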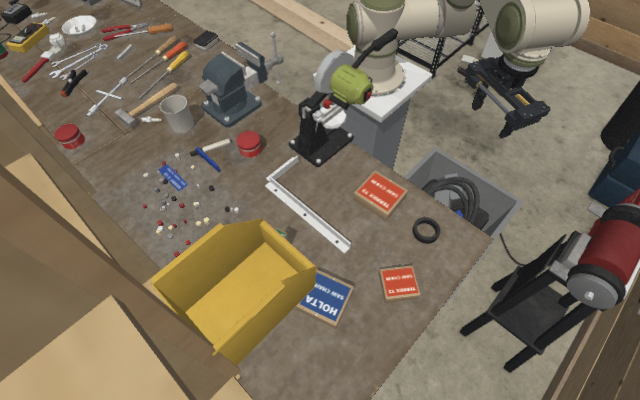

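The top crop shows the large orange box at crop (289,393), nearly square to the stop. The back rail runs along row ~232, from column 257 to 548, and the end rail is at column ~546. A tall grinder stands just in front of the end rail. The side view agrees: big box at (382,192), small decoy at (400,282). Next I'll fit the poses and check the grinder's height.

```bash
cat > m.py <<'E'
from h import *
from scipy.optimize import minimize
def box(im,cal,near,z=35):
    h=cv2.cvtColor(im,cv2.COLOR_BGR2HSV)
    m=cv2.inRange(h,(3,90,90),(22,255,255)) # orange face and cardboard edges
    m=cv2.morphologyEx(m,cv2.MORPH_CLOSE,np.ones((5,5)))
    u=proj(cal,[[near[0],near[1],z]])[0]
    cs=[c for c in cv2.findContours(m,0,1)[0] if cv2.contourArea(c)>200]
    c=min(cs,key=lambda c:np.linalg.norm(c.reshape(-1,2).mean(0)-u))
    P=onz(cal,c.reshape(-1,2),z)[:,:2]
    r=cv2.minAreaRect(P.astype(np.float32)); return r
def T(p,L):
    c,s=np.cos(p[2]),np.sin(p[2]);L=np.array(L,float)
    return np.c_[p[0]+c*L[:,0]-s*L[:,1],p[1]+s*L[:,0]+c*L[:,1],L[:,2]]
def stopmask(p,cal,S=4,off=(0,0),shape=(400,640)):
    m=np.zeros((shape[0]*S,shape[1]*S),np.uint8)
    for a,b in (((0,0),(4,300)),((0,-4),(-106,0))):
        x0,x1=sorted((a[0],b[0]));y0,y1=sorted((a[1],b[1]))
        q=T(p,[[x,y,z] for x in(x0,x1) for y in(y0,y1) for z in(0,26)])
        cv2.fillConvexPoly(m,cv2.convexHull(np.round(((proj(cal,q)+.5-off)*S)).astype(np.int32)),255)
    for x0,x1,y0,y1 in((0,24,0,300),(-106,0,-24,0)):
        q=T(p,[[x,y,z] for x in(x0,x1) for y in(y0,y1) for z in(0,3)])
        cv2.fillConvexPoly(m,cv2.convexHull(np.round(((proj(cal,q)+.5-off)*S)).astype(np.int32)),255)
    return cv2.resize(m,(shape[1],shape[0]),interpolation=cv2.INTER_AREA)/255.
def stop(im,cal,p0):
    u=proj(cal,T(p0,[[0,0,0],[0,300,0],[-106,0,0]]));lo=np.floor(u.min(0)-25);hi=np.ceil(u.max(0)+25)
    lo=np.maximum(lo,0).astype(int);hi=np.minimum(hi,[640,400]).astype(int)
    g=im.min(2).astype(float)[lo[1]:hi[1],lo[0]:hi[0]]
    w=np.clip((g-130)/80,0,1)
    f=lambda p:((stopmask(p,cal,4,lo,w.shape)-w)**2).sum()
    r=minimize(f,p0,method="Nelder-Mead",options=dict(initial_simplex=[p0]+[list(np.array(p0)+d) for d in([12,0,0],[0,12,0],[0,0,.06])],xatol=.05,fatol=.01))
    return r.x,r.fun,w.sum()
E
python3 - <<'E'
from m import *
for c in("top","side"):
    im=cv2.imread(f"pics/{c}0.png");cal=imaging.get_calibration(c)
    print(c,box(im,cal,(401,359)))
    b=min((stop(im,cal,[565,88,y]) for y in (-.03,.03)),key=lambda r:r[1]);print(b)
a=cv2.imread('pics/top0.png')[190:400,260:520];cv2.imwrite('pics/top0d.png',cv2.resize(a,(740,598)))
E
```

```text
top ((407.3174133300781, 349.4029235839844), (102.99927520751953, 120.28788757324219), 4.157276630401611)
(array([ 5.76077272e+02,  9.45475028e+01, -1.15791129e-03]), np.float64(261.31281382160705), np.float64(1223.7749999999999))
side ((409.1864929199219, 353.0033874511719), (93.63278198242188, 103.9146728515625), 3.1249163150787354)
(array([ 5.75585858e+02,  9.02858703e+01, -2.96368888e-03]), np.float64(315.521604310842), np.float64(1083.8249999999998))
```

View pics/top0d.png

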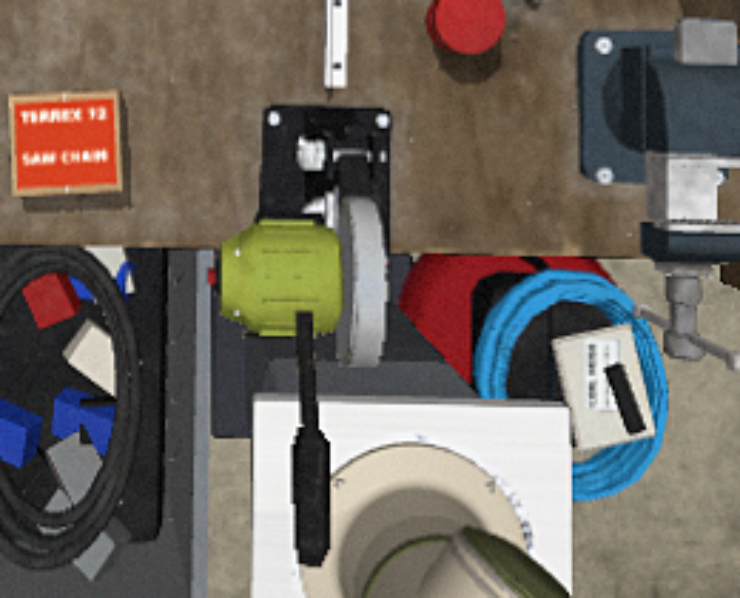

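The view shows the grinder on the bench edge with its handle reaching back over the robot's cart. The handle tip is at crop (312,565) and the motor at (283,278). I'll triangulate both, since they set how far the arm has to stay clear.

Run:
```python
from m import *
ct,cs=imaging.get_calibration("top"),imaging.get_calibration("side")
for n,a,b in(("handle tip",(369.6,388.4),(393,35)),("motor",(359.4,287.6),(352,82)),("base far-left corner",(352,229),(322,164))):
    o1,d1=ray(ct,[a]);o2,d2=ray(cs,[b])
    t=np.linalg.lstsq(np.c_[d1[0],-d2[0]],o2-o1,rcond=None)[0]
    print(n,np.round(o1+t[0]*d1[0]),np.round(o2+t[1]*d2[0]))
im=imaging.grab_frame("wrist");cv2.imwrite("pics/w0.png",im)
cal=imaging.get_calibration("wrist");print(cal["xyz"],np.round(cal["orientation"],2),np.array(cal["K"])[0],np.round(robot.observe()["tool_pos"]))
print(np.round(proj(cal,[[407,349,35],[575,92,0],[575,392,0]])))
print(box(im,cal,(405,352)))
t=cv2.imread("pics/top0.png");a=t[170:225,260:390].copy()
p=stopmask([575.8,92.4,-.002],ct)[170:225,260:390]
cn,_=cv2.findContours(cv2.resize((p>.5).astype(np.uint8),None,fx=6,fy=6,interpolation=0),0,1)
a=cv2.resize(a,None,fx=6,fy=6,interpolation=0);cv2.drawContours(a,cn,-1,(0,0,255),1)
w=cv2.resize(im,(780,488)) 
cv2.imwrite("pics/a.png",a);cv2.imwrite("pics/w0.png",im)
```

```text
handle tip [104. 131. 260.] [108. 126. 258.]
motor [315. 154. 235.] [314. 154. 235.]
base far-left corner [440. 157.  14.] [437. 161.  14.]
[132.22057768 513.91337502 385.26363176] [[ 0.39 -0.88 -0.28]
 [ 0.92  0.37  0.12]
 [ 0.   -0.3   0.95]] [296.5333239    0.         316.29070245] [204. 484. 405.]
[[285. 339.]
 [200. 433.]
 [351. 388.]]
((353.5578918457031, 378.6394348144531), (36.21295166015625, 74.33837127685547), 2.989790439605713)
```

View pics/a.png

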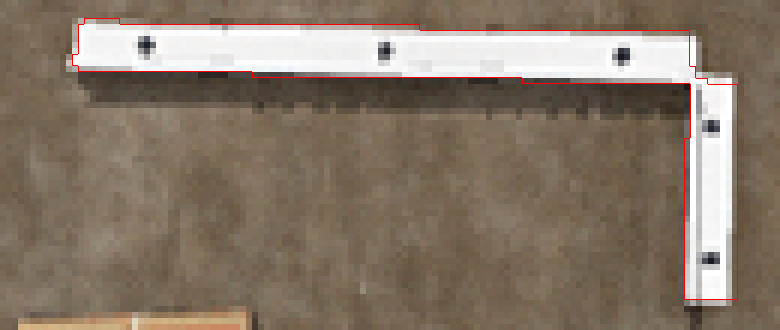

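View pics/w0.png

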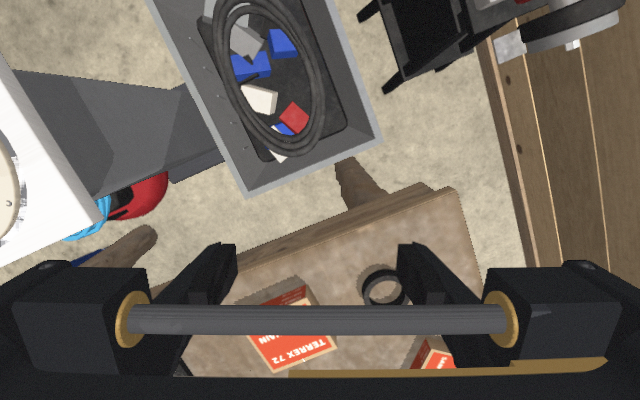

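The stop fit follows the rails in the overlay to within about 1 px: (576, 92), yaw ≈ 0. The big box is at about (408, 351), yaw ≈ 0.06. The wrist view is mostly blocked by the gripper, so I won't use it. The grinder (motor top z≈235) lies well below the forearm.

The plan has two pushes with the fingers part open:
1. Push +x from the front with both fingers, up to the back rail.
2. Push −y from the left, into the end rail.

Request:
drive_tool --rows '[{"spin":-0.134,"gripper":0.68},{"spin":-0.133,"tx":-0.02},{"spin":-0.133,"tx":-0.02},{"tx":-0.03,"ty":-0.04},{"tx":-0.03,"ty":-0.04},{"tx":-0.02,"ty":-0.04},{},{}]'

```text
validation failed for argument at $.ro...
```

Request:
drive_tool --rows '[{"tx":0,"ty":0,"tz":0,"spin":-0.134,"gripper":0.68},{"tx":-0.02,"ty":0,"tz":0,"spin":-0.133,"gripper":0.68},{"tx":-0.02,"ty":0,"tz":0,"spin":-0.133,"gripper":0.68},{"tx":-0.03,"ty":-0.04,"tz":0,"spin":0,"gripper":0.68},{"tx":-0.03,"ty":-0.04,"tz":0,"spin":0,"gripper":0.68},{"tx":-0.02,"ty":-0.04,"tz":0,"spin":0,"gripper":0.68},{"tx":0,"ty":0,"tz":0,"spin":0,"gripper":0.68}]'

```text
clock: 1.52
tool_pos: [324.5, 354.1, 404.9]
tool_rot: [[-1.0, 0.003, 0.0], [0.003, 1.0, -0.0], [-0.0, -0.0, -1.0]]
ft_force: [-1.2, 0.5, -0.2]
opening: 60.1
gripper_force: 0.0
```

Request:
drive_tool --rows '[{"tx":0.003,"ty":-0.003,"tz":0.04,"spin":0,"gripper":0.68},{"tx":0,"ty":0,"tz":0.045,"spin":0,"gripper":0.68},{"tx":0,"ty":0,"tz":0.045,"spin":0,"gripper":0.68},{"tx":0,"ty":0,"tz":0.045,"spin":0,"gripper":0.68},{"tx":0,"ty":0,"tz":0.03,"spin":0,"gripper":0.68},{"tx":0,"ty":0,"tz":0.023,"spin":0,"gripper":0.68},{"tx":0,"ty":0,"tz":0,"spin":0,"gripper":0.68},{"tx":0,"ty":0,"tz":0,"spin":0,"gripper":0.68}]'

```text
clock: 2.52
tool_pos: [320.6, 353.3, 177.5]
tool_rot: [[-1.0, -0.001, 0.001], [-0.001, 1.0, 0.001], [-0.001, 0.001, -1.0]]
ft_force: [0.5, 0.0, 0.1]
opening: 59.9
gripper_force: 0.0
```

Request:
drive_tool --rows '[{"tx":-0.012,"ty":0,"tz":0,"spin":0,"gripper":0.68},{"tx":-0.012,"ty":0,"tz":0,"spin":0,"gripper":0.68},{"tx":-0.009,"ty":0,"tz":0,"spin":0,"gripper":0.68},{"tx":-0.009,"ty":0,"tz":0,"spin":0,"gripper":0.68},{"tx":-0.009,"ty":0,"tz":0,"spin":0,"gripper":0.68},{"tx":-0.009,"ty":0,"tz":0,"spin":0,"gripper":0.68},{"tx":-0.009,"ty":0,"tz":0,"spin":0,"gripper":0.68},{"tx":-0.009,"ty":0,"tz":0,"spin":0,"gripper":0.68},{"tx":-0.009,"ty":0,"tz":0,"spin":0,"gripper":0.68},{"tx":-0.005,"ty":0,"tz":0,"spin":0,"gripper":0.68}]'

```text
clock: 3.78
tool_pos: [413.1, 352.7, 176.7]
tool_rot: [[-1.0, 0.0, 0.0], [0.0, 1.0, 0.0], [-0.0, 0.0, -1.0]]
ft_force: [-2.7, 0.6, 1.7]
opening: 59.7
gripper_force: 1.6
```

Run:
```python
from m import *
im=imaging.grab_frame("top");cal=imaging.get_calibration("top")
imt=im[150:310,220:420];cv2.imwrite("pics/t1.png",cv2.resize(imt,(750,600)))
s=robot.observe();print(s["tool_pos"],s["ft_force"],box(im,cal,(465,352)))
```

```text
[413.45082813 352.63929011 176.69024361] [ 0.08922061 -0.20063897 -0.25094968] ((485.2462158203125, 345.012939453125), (121.70140075683594, 76.87196350097656), 89.45721435546875)
```

View pics/t1.png

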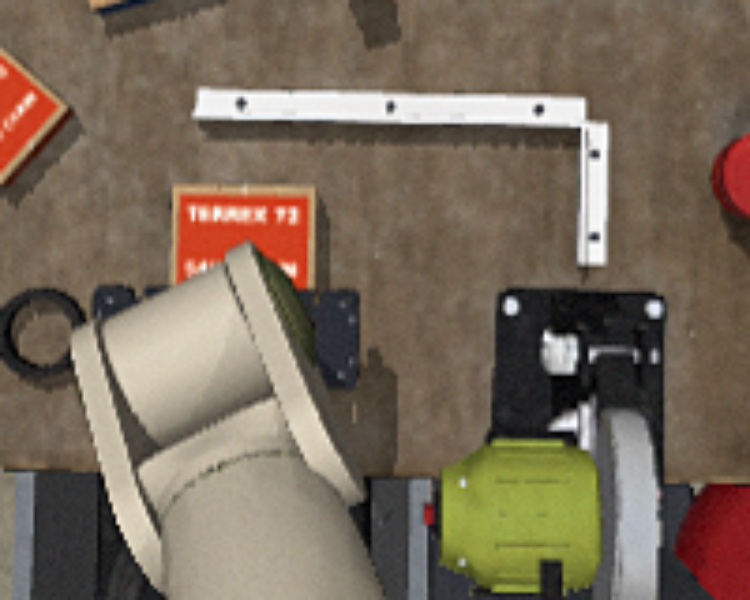

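The box is squared to the fingers and about 50 mm short of the back rail. Nothing else has moved.

Request:
drive_tool --rows '[{"tx":-0.009,"ty":0,"tz":0,"spin":0,"gripper":0.68},{"tx":-0.009,"ty":0,"tz":0,"spin":0,"gripper":0.68},{"tx":-0.009,"ty":0,"tz":0,"spin":0,"gripper":0.68},{"tx":-0.009,"ty":0,"tz":0,"spin":0,"gripper":0.68},{"tx":-0.006,"ty":0,"tz":0,"spin":0,"gripper":0.68},{"tx":-0.003,"ty":0,"tz":0,"spin":0,"gripper":0.68},{"tx":0,"ty":0,"tz":0,"spin":0,"gripper":0.68}]'

```text
clock: 4.7
tool_pos: [457.7, 352.7, 176.8]
tool_rot: [[-1.0, -0.0, 0.001], [-0.0, 1.0, 0.0], [-0.001, 0.0, -1.0]]
ft_force: [0.3, 0.4, -0.7]
opening: 59.7
gripper_force: 0.0
```

Request:
drive_tool --rows '[{"tx":-0.001,"ty":0,"tz":0,"spin":0,"gripper":0.68},{"tx":-0.001,"ty":0,"tz":0,"spin":0,"gripper":0.68},{"tx":-0.001,"ty":0,"tz":0,"spin":0,"gripper":0.68}]'

```text
clock: 5.08
tool_pos: [460.4, 352.8, 176.8]
tool_rot: [[-1.0, -0.0, -0.0], [-0.0, 1.0, -0.0], [0.0, -0.0, -1.0]]
ft_force: [-2.9, -0.6, 2.2]
opening: 59.9
gripper_force: 1.6
```

Request:
drive_tool --rows '[{"tx":-0.001,"ty":0,"tz":0,"spin":0,"gripper":0.68},{"tx":-0.001,"ty":0,"tz":0,"spin":0,"gripper":0.68},{"tx":-0.001,"ty":0,"tz":0,"spin":0,"gripper":0.68}]'

```text
clock: 5.45
tool_pos: [463.6, 352.7, 176.7]
tool_rot: [[-1.0, -0.0, -0.0], [-0.0, 1.0, 0.0], [0.0, 0.0, -1.0]]
ft_force: [-4.1, 0.0, 3.0]
opening: 60.1
gripper_force: 1.7
```

Request:
drive_tool --rows '[{"tx":-0.001,"ty":0,"tz":0,"spin":0,"gripper":0.68},{"tx":-0.001,"ty":0,"tz":0,"spin":0,"gripper":0.68}]'

```text
clock: 5.7
tool_pos: [465.3, 352.8, 176.7]
tool_rot: [[-1.0, -0.0, -0.001], [-0.0, 1.0, -0.0], [0.001, -0.0, -1.0]]
ft_force: [-8.0, -0.1, 6.1]
opening: 59.9
gripper_force: 4.1
```

Request:
drive_tool --rows '[{"tx":-0.001,"ty":0,"tz":0,"spin":0,"gripper":0.68},{"tx":-0.001,"ty":0,"tz":0,"spin":0,"gripper":0.68}]'

```text
clock: 5.95
tool_pos: [466.1, 352.9, 176.7]
tool_rot: [[-1.0, -0.0, -0.006], [-0.0, 1.0, -0.001], [0.006, -0.001, -1.0]]
ft_force: [-19.2, -0.4, 13.1]
opening: 59.9
gripper_force: 9.5
```

The box is firm against the back rail, with the force rising at x≈465. I'll retract, lift and go round to the left side.

Request:
drive_tool --rows '[{"tx":0.01,"ty":0,"tz":0,"spin":0,"gripper":0.6},{"tx":0.025,"ty":0,"tz":0,"spin":0,"gripper":0.6},{"tx":0,"ty":0,"tz":-0.04,"spin":0,"gripper":0.6},{"tx":0,"ty":0,"tz":-0.045,"spin":0,"gripper":0.6},{"tx":0,"ty":0.04,"tz":-0.02,"spin":0,"gripper":0.6},{"tx":0,"ty":0.045,"tz":0,"spin":0,"gripper":0.6},{"tx":0,"ty":0,"tz":0,"spin":0,"gripper":0.6}]'

```text
clock: 6.82
tool_pos: [432.0, 439.6, 281.5]
tool_rot: [[-1.0, -0.003, 0.002], [-0.003, 1.0, 0.001], [-0.002, 0.001, -1.0]]
ft_force: [0.7, -0.1, 0.3]
opening: 52.9
gripper_force: 0.0
```

Run:
```python
from m import *
s=robot.observe();print(np.round(s["qpos"],2),s["tool_pos"],s["clock"])
c={}
for n in("top","side"):
    im=imaging.grab_frame(n);cal=imaging.get_calibration(n);print(box(im,cal,(524,350)))
    cv2.imwrite(f"pics/{n}2.png",im)
cv2.imwrite("pics/s2.png",cv2.resize(im[130:280,230:430],(800,600)))
```

```text
[ 0.6   0.62  1.36 -0.    1.16 -0.97] [431.96772293 439.59464019 281.53705824] 6.825
((524.120849609375, 349.39849853515625), (134.0036163330078, 100.69699096679688), 87.7662353515625)
((526.6105346679688, 349.2118835449219), (89.6819076538086, 103.37312316894531), 0.22669629752635956)
```

View pics/s2.png

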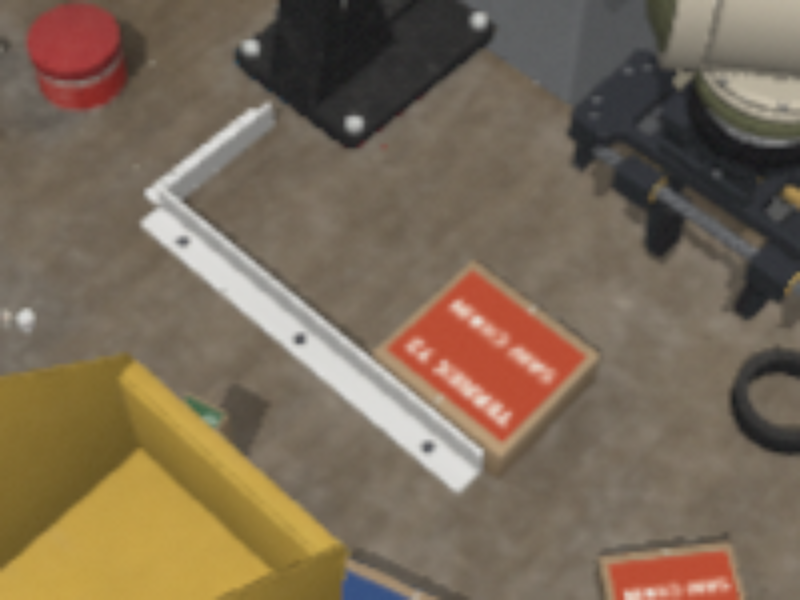

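The side view shows the box flush along the back rail (edge from crop (380,350) to (480,460)). Next I'll spin 90° and come down at its left.

Request:
drive_tool --rows '[{"tx":0,"ty":0,"tz":0,"spin":0.1745,"gripper":0.6},{"tx":0,"ty":0,"tz":0,"spin":0.1745,"gripper":0.6},{"tx":0,"ty":0,"tz":0,"spin":0.1745,"gripper":0.6},{"tx":0,"ty":0,"tz":0,"spin":0.1745,"gripper":0.6},{"tx":0,"ty":0,"tz":0,"spin":0.1745,"gripper":0.6},{"tx":0,"ty":0,"tz":0,"spin":0.1745,"gripper":0.6},{"tx":0,"ty":0,"tz":0,"spin":0.1745,"gripper":0.6},{"tx":0,"ty":0,"tz":0,"spin":0.1745,"gripper":0.6},{"tx":0,"ty":0,"tz":0,"spin":0.1745,"gripper":0.6},{"tx":0,"ty":0,"tz":0,"spin":0,"gripper":0.6}]'

```text
clock: 8.18
tool_pos: [432.8, 436.8, 281.7]
tool_rot: [[-0.001, 1.0, 0.0], [1.0, 0.001, -0.0], [-0.0, 0.0, -1.0]]
ft_force: [-0.1, -0.2, 0.4]
opening: 52.7
gripper_force: 0.0
```

Request:
drive_tool --rows '[{"tx":0,"ty":0.04,"tz":0,"spin":0,"gripper":0.6},{"tx":0,"ty":0.046,"tz":0,"spin":0,"gripper":0.6},{"tx":0,"ty":0,"tz":0,"spin":0,"gripper":0.6}]'

```text
clock: 8.55
tool_pos: [520.9, 436.3, 280.9]
tool_rot: [[-0.001, 1.0, 0.0], [1.0, 0.001, -0.0], [-0.0, 0.0, -1.0]]
ft_force: [-0.1, -0.1, 0.6]
opening: 52.6
gripper_force: 0.0
```

Request:
drive_tool --rows '[{"tx":0,"ty":-0.002,"tz":0.035,"spin":0,"gripper":0.6},{"tx":0,"ty":0,"tz":0.035,"spin":0,"gripper":0.6},{"tx":0,"ty":0,"tz":0.024,"spin":0,"gripper":0.6},{"tx":0,"ty":0,"tz":0.01,"spin":0,"gripper":0.6},{"tx":0,"ty":0,"tz":0,"spin":0,"gripper":0.6}]'

```text
clock: 9.18
tool_pos: [516.2, 437.7, 177.8]
tool_rot: [[-0.002, 1.0, -0.0], [1.0, 0.002, -0.0], [-0.0, -0.0, -1.0]]
ft_force: [-0.3, 0.1, -0.5]
opening: 53.3
gripper_force: 0.0
```

Request:
drive_tool --rows '[{"tx":-0.008,"ty":0,"tz":0,"spin":0,"gripper":0.6},{"tx":-0.008,"ty":0,"tz":0,"spin":0,"gripper":0.6},{"tx":-0.008,"ty":0,"tz":0,"spin":0,"gripper":0.6},{"tx":-0.008,"ty":0,"tz":0,"spin":0,"gripper":0.6},{"tx":-0.008,"ty":0,"tz":0,"spin":0,"gripper":0.6},{"tx":-0.008,"ty":0,"tz":0,"spin":0,"gripper":0.6}]'

```text
clock: 9.93
tool_pos: [516.5, 389.4, 178.0]
tool_rot: [[-0.001, 1.0, 0.001], [1.0, 0.001, 0.0], [0.0, 0.001, -1.0]]
ft_force: [-0.5, 5.0, 2.1]
opening: 52.7
gripper_force: 2.0
```

Request:
drive_tool --rows '[{"tx":-0.009,"ty":0,"tz":0,"spin":0,"gripper":0.6},{"tx":-0.009,"ty":0,"tz":0,"spin":0,"gripper":0.6},{"tx":-0.009,"ty":0,"tz":0,"spin":0,"gripper":0.6},{"tx":-0.009,"ty":0,"tz":0,"spin":0,"gripper":0.6},{"tx":-0.009,"ty":0,"tz":0,"spin":0,"gripper":0.6},{"tx":-0.009,"ty":0,"tz":0,"spin":0,"gripper":0.6},{"tx":-0.009,"ty":0,"tz":0,"spin":0,"gripper":0.6},{"tx":-0.009,"ty":0,"tz":0,"spin":0,"gripper":0.6},{"tx":-0.009,"ty":0,"tz":0,"spin":0,"gripper":0.6},{"tx":-0.009,"ty":0,"tz":0,"spin":0,"gripper":0.6}]'

```text
clock: 11.18
tool_pos: [516.5, 299.2, 177.7]
tool_rot: [[-0.0, 1.0, -0.0], [1.0, 0.0, 0.0], [0.0, -0.0, -1.0]]
ft_force: [-1.6, 5.6, 3.7]
opening: 52.8
gripper_force: 2.4
```

Run:
```python
from m import *
im=imaging.grab_frame("side");cal=imaging.get_calibration("side");print(box(im,cal,(524,235)))
cv2.imwrite("pics/s3.png",cv2.resize(im[90:290,210:430],(660,600)))
```

```text
((526.0654296875, 212.44970703125), (63.19644546508789, 90.027587890625), 89.65354919433594)
```

View pics/s3.png

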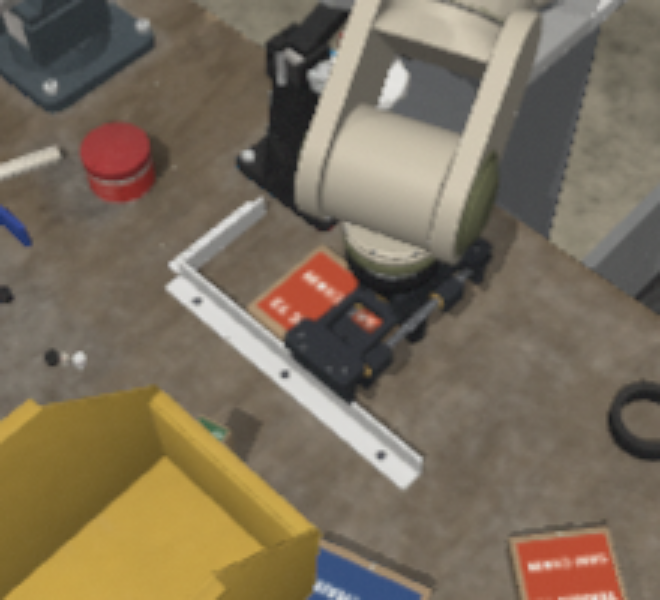

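The box is sliding flush along the rail with about 80 mm to go, and the forearm clears the grinder.

Request:
drive_tool --rows '[{"tx":-0.009,"ty":0,"tz":0,"spin":0,"gripper":0.6},{"tx":-0.009,"ty":0,"tz":0,"spin":0,"gripper":0.6},{"tx":-0.009,"ty":0,"tz":0,"spin":0,"gripper":0.6},{"tx":-0.009,"ty":0,"tz":0,"spin":0,"gripper":0.6}]'

```text
clock: 11.72
tool_pos: [516.5, 263.1, 177.5]
tool_rot: [[-0.0, 1.0, -0.001], [1.0, 0.0, -0.0], [-0.0, -0.001, -1.0]]
ft_force: [-1.5, 2.9, 1.2]
opening: 52.9
gripper_force: 1.4
```

Request:
drive_tool --rows '[{"tx":-0.009,"ty":0,"tz":0,"spin":0,"gripper":0.6},{"tx":-0.009,"ty":0,"tz":0,"spin":0,"gripper":0.6},{"tx":-0.009,"ty":0,"tz":0,"spin":0,"gripper":0.6},{"tx":-0.006,"ty":0,"tz":0,"spin":0,"gripper":0.6}]'

```text
clock: 12.22
tool_pos: [516.6, 230.1, 177.6]
tool_rot: [[-0.0, 1.0, -0.0], [1.0, 0.0, -0.0], [-0.0, -0.0, -1.0]]
ft_force: [-1.2, 2.3, 0.1]
opening: 52.9
gripper_force: 1.2
```

Request:
drive_tool --rows '[{"tx":-0.003,"ty":0,"tz":0,"spin":0,"gripper":0.6},{"tx":-0.003,"ty":0,"tz":0,"spin":0,"gripper":0.6},{"tx":-0.002,"ty":0,"tz":0,"spin":0,"gripper":0.6}]'

```text
clock: 12.6
tool_pos: [516.6, 222.7, 177.7]
tool_rot: [[-0.001, 1.0, -0.0], [1.0, 0.001, -0.0], [-0.0, -0.0, -1.0]]
ft_force: [-1.7, 1.7, -0.7]
opening: 53.1
gripper_force: 1.0
```

Request:
drive_tool --rows '[{"tx":-0.002,"ty":0,"tz":0,"spin":0,"gripper":0.6},{"tx":-0.002,"ty":0,"tz":0,"spin":0,"gripper":0.6},{"tx":-0.001,"ty":0,"tz":0,"spin":0,"gripper":0.6}]'

```text
clock: 12.98
tool_pos: [516.6, 217.7, 177.7]
tool_rot: [[-0.001, 1.0, -0.0], [1.0, 0.001, -0.0], [-0.0, -0.0, -1.0]]
ft_force: [-1.8, 1.6, -1.8]
opening: 52.6
gripper_force: 1.0
```

Request:
drive_tool --rows '[{"tx":-0.001,"ty":0,"tz":0,"spin":0,"gripper":0.6},{"tx":-0.001,"ty":0,"tz":0,"spin":0,"gripper":0.6},{"tx":-0.001,"ty":0,"tz":0,"spin":0,"gripper":0.6}]'

```text
clock: 13.35
tool_pos: [516.6, 214.7, 177.7]
tool_rot: [[-0.001, 1.0, -0.0], [1.0, 0.001, -0.0], [-0.0, -0.0, -1.0]]
ft_force: [-1.4, 2.2, -1.3]
opening: 52.9
gripper_force: 1.0
```

Request:
drive_tool --rows '[{"tx":-0.001,"ty":0,"tz":0,"spin":0,"gripper":0.6},{"tx":-0.001,"ty":0,"tz":0,"spin":0,"gripper":0.6}]'

```text
clock: 13.6
tool_pos: [516.6, 213.8, 178.0]
tool_rot: [[0.001, 1.0, 0.001], [1.0, -0.001, 0.003], [0.003, 0.001, -1.0]]
ft_force: [-1.2, 16.7, -0.9]
opening: 52.9
gripper_force: 8.2
```

The end rail is reached (16.7 N at y≈214). I'll back off, lift clear and check.

Request:
drive_tool --rows '[{"tx":-0.001,"ty":0,"tz":0,"spin":0,"gripper":0.6},{"tx":0,"ty":0,"tz":0,"spin":0,"gripper":0.6},{"tx":0.01,"ty":0,"tz":0,"spin":0,"gripper":0.6},{"tx":0.03,"ty":0,"tz":0,"spin":0,"gripper":0.6},{"tx":0.02,"ty":0,"tz":-0.04,"spin":0,"gripper":0.6},{"tx":0.04,"ty":0,"tz":-0.04,"spin":0,"gripper":0.6},{"tx":0.04,"ty":0,"tz":-0.03,"spin":0,"gripper":0.6},{"tx":0.04,"ty":-0.03,"tz":0,"spin":0,"gripper":0.6},{"tx":0.03,"ty":-0.04,"tz":0,"spin":0,"gripper":0.6},{"tx":0,"ty":0,"tz":0,"spin":0,"gripper":0.6}]'

```text
clock: 14.85
tool_pos: [444.4, 423.5, 287.9]
tool_rot: [[-0.005, 1.0, 0.0], [1.0, 0.005, -0.0], [-0.0, 0.0, -1.0]]
ft_force: [0.9, 0.2, 0.1]
opening: 52.8
gripper_force: 0.0
```

Run:
```python
from m import *
for n in("top","side"):
    im=imaging.grab_frame(n);cal=imaging.get_calibration(n);print(box(im,cal,(524,147)))
    cv2.imwrite(f"pics/{n}4.png",im)
    u=proj(cal,[[524,147,35]])[0].astype(int)
    c=cv2.resize(im[u[1]-36:u[1]+36,u[0]-48:u[0]+48],(800,600),interpolation=cv2.INTER_CUBIC)[::1]
    globals()[n]=cv2.resize(c,(400,300))if n=="x" else c
cv2.imwrite("pics/c4.png",np.hstack([cv2.resize(top,(400,300)),cv2.resize(side,(400,300))]))
print(robot.observe()["tool_pos"])
```

```text
((517.748046875, 159.25808715820312), (109.15252685546875, 125.11140441894531), 0.6553143262863159)
((526.1458740234375, 148.6456756591797), (103.04440307617188, 91.0252456665039), 89.71720123291016)
[446.82723235 421.61621181 287.89408622]
```

View pics/c4.png

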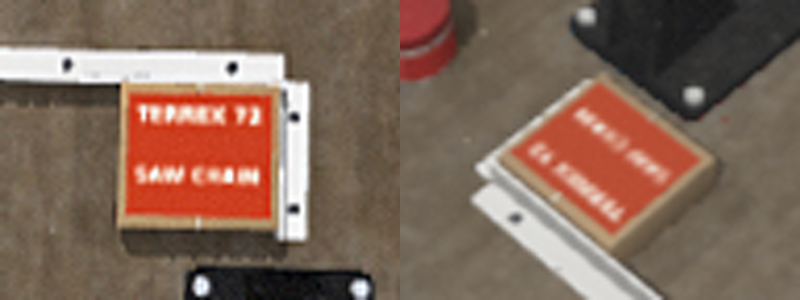

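Both views show the box in the corner. The sliding force dropped on the way, so I'll compare the label-to-rail distance with the earlier picture, where the box was known to be touching the back rail.

```bash
cat > g.py <<'E'
from m import *
def cross(v,t,up):  # subpixel first crossing
    s=(v>t) if up else (v<t)
    i=np.argmax(s); return i-1+(t-v[i-1])/(v[i]-v[i-1])
def gap(name,y0,cal):
    im=cv2.imread(name).astype(float)
    h=cv2.GaussianBlur(im,(3,3),.6);g=h[:,:,1];o=[]
    red=h[:,:,2]-h[:,:,1]
    uc=proj(cal,[[524,y0+35,35],[524,y0-35,35]])[:,0];rl=proj(cal,[[574,y0,26]])[0,1];rb=proj(cal,[[524,y0,35]])[0,1]
    R0=int(rl)-16
    for c in range(int(uc[0])+1,int(uc[1])):
        f=R0+cross(g[R0:,c],165,True); 
        l=int(rl)-3+cross(red[int(rl)-3:,c],110,True)
        bt=int(rb)+2+cross(red[int(rb)+2:,c],60,False)
        o.append((c,f,l,bt))
    return np.array(o)
if __name__=="__main__":
    import sys
    cal=imaging.get_calibration("top")
    for n,y in zip(sys.argv[1::2],map(float,sys.argv[2::2])):
        o=gap(n,y,cal);fit=lambda k:np.polyfit(o[:,0]-o[:,0].mean(),o[:,k],1)
        print(n,"rail",np.round(fit(1),3),"label",np.round(fit(2),3),"bottom",np.round(fit(3),3),"gap med",np.round(np.median(o[:,2]-o[:,1]),2))
E
python3 g.py pics/top2.png 349 pics/top4.png 147
python3 - <<'E'
from m import *
ct=imaging.get_calibration("top")
for x,y in((574,349),(574,147)): print(np.round(proj(ct,[[x,y,26],[x-3,y,26]])[:,1],2))
for n in("top2","top4"):
    im=cv2.imread(f"pics/{n}.png").astype(int)
    h=cv2.inRange(cv2.cvtColor(im.astype(np.uint8),cv2.COLOR_BGR2HSV),(0,190,120),(12,255,255)) # red label only
    cs=[c for c in cv2.findContours(cv2.morphologyEx(h,cv2.MORPH_CLOSE,np.ones((7,7))),0,1)[0] if cv2.contourArea(c)>600]
    print(n,[np.round(np.concatenate([*r[:2],[r[2]]]),2) for r in map(cv2.minAreaRect,cs)])
E
```

```text
pics/top2.png rail [3.30000e-02 1.73516e+02] label [1.90000e-02 1.83796e+02] bottom [6.00000e-02 2.07047e+02] gap med 10.31
pics/top4.png rail [2.80000e-02 1.74949e+02] label [1.00000e-02 1.85456e+02] bottom [7.90000e-02 2.08221e+02] gap med 10.47
[181.39 182.43]
[182.71 183.75]
top2 [array([285., 198.,  28.,  34.,  90.])]
top4 [array([355., 200.,  28.,  34.,  90.])]
```

Compared with the known flush position, the box-to-rail gap changed by only about 0.5 mm, and the slopes agree within 0.02 rad. The end-rail contact was felt at y≈95, which matches the fit. The arm is clear, so I'm handing in.

```bash
python3 -c "
from h import *
print(order.sign_off())"
```

```text
the job is handed in; nothing more can be done
None
```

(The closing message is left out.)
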